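# Sort free and seized specimen clamps beside the testing machine

## Robot

A 6-joint arm with a two-finger parallel gripper is mounted at the origin on the work surface. World frame = base frame: x ahead of the robot, y to its left, z up, the work surface at z = 0. Lengths are in m, angles in rad, forces in N, time in s.
With the tool pointing down it reaches from about 0.325 to 0.85 m from the base axis. Payload 15.5 kg.
Tool frame: the origin (TCP) lies midway between the tips of the shut fingers; the grasp point (between the pads) lies 19 mm behind it; z points along the fingers, y is the direction in which the jaws open and shut (so a half turn about z gives the same grasp; the last joint's range is limited). The gripper opens to 91 mm and grips with 3 to 60 N. Pads are 32 mm wide; open, the fingers measure 118 mm over their backs; the gripper's body (76 mm by 178 mm) begins 60 mm behind the grasp point.
Start: joints at [1.198, 0.494, 1.345, -0, 1.302, -0.096], TCP at [0.171, 0.601, 0.214] pointing down, gripper open.
Joint ranges: [-2.91, 2.91], [-0.82, 2.16], [0.22, 2.67], [-1.22, 4.37], [0.12, 2.79], [-3.08, 3.08]. Speed limits (rad/s): [1.89, 1.89, 2.57, 3.01, 3.01, 3.01].

## Interface

Orientations are given as a unit quaternion [w, x, y, z].
In Python, from cell import monitor, cams, job, models gives the robot as it stands.
- The arm moves only by the tool apply_moves, never from a script. Its argument "commands" is a list of rows, each an object with "delta_rot": the turn, a rotation vector about the tool's x, y, z in rad, a list of three; "offset": the shift along the tool's x, y, z in cm, a list of three; "hand": the opening, from 0 (shut) to 1 (fully open). A call has 1 to 10 rows; each row shifts and turns the commanded pose from where the row before left it, along the tool's axes as they then stand; what a row does not reach is not made up. A row lasts 1/10 s, in which the tool goes at most 50 mm and 8.59 degrees, less where a joint would pass 70% of its speed; a pose out of reach is approached as far as the arm can. A call is refused whole if a number of a shift passes 5 or a number of a turn 0.15, either way. A call with a gripper value outside its range is refused whole. The fingers move at their own pace and stop on an object; "force" is the grip in N (left out, the last holds). Time passes only in rows, so rows that do not move let the fingers close. It gives the time, the measured TCP pose, the force and the opening at its end, in the units of the state.
- monitor.sense(): the state, without advancing time (a new reading comes with each control period).
- cams.grab_frame(name): name is "side" or "top" or "wrist"; returns the picture (480x640x3 uint8, red, green, blue); there is no depth.
- cams.camera_info(name): a dict with "intrinsics" (3x3 intrinsics, pixels), "distortion" ([k1, k2, p1, p2, k3] as OpenCV has them; the pictures are not rectified), "pose" (4x4, takes a point from camera to world coordinates); the wrist camera has in their place "T_tool_cam" (4x4, takes a point from camera to tool coordinates, whose origin is the TCP and whose axes are the flange's). Camera axes: x right, y down, z forward; pixel columns grow to the right and rows downward; lengths in m; the calibration is good to about 2 mm. A picture is of the moment at which its call begins: read the wrist's pose just before it. camera_info takes no time and is no camera call.
- job.close_job(): hands the job in, once; it reports no verdict.
Trained networks look in the newest picture that a camera, given by its name, has taken for a name from the list of things; names that differ only in an ending like _2 or _b are one class to them, and where a whole thing is asked for, a point or a joint stands for the part that bears it (a point fixed in the world has none). Each returns a list of dicts, best first, with "p" (0 to 1); they miss things now and then, are a little off and sometimes report something else, mostly with a low value. They report only what shows in the picture. A call takes as long as a camera call. They do not tell look-alikes from the thing itself.
- models.regions_of(camera, target): "region" (480x640 bool, what is visible of it).
- models.pinpoint(camera, target): "location" ([x, y, z] in m, in the coordinates of the camera as it stood for that picture, good to about 4 mm: a listed point, or the origin of a listed thing).
The state is a dict: "t": time; "joint_positions": joint angles; "dq": joint speeds; "effort": joint torques, N m; "ee_pos": TCP position; "tool_rot": TCP orientation; "ft_force": force on the tool from outside, world axes, zero at the start; "torque": the same for the moment, N m; "width": finger opening in m.
Only numpy, scipy, OpenCV 4.12 (cv2) and the standard library are available. Lean on these libraries where they do the work, as an engineer would, in place of code of your own. Each camera call takes 0.05 s, during which the arm holds its last target.

## Task

Two lever clamps stand on the lab bench with their levers raised; one has a seized hinge. First press each lever down where the clamp stands, as far as it will go, to find which folds and which stops almost at once; only then set the free clamp down in the main compartment of the stock tray (the one with the row of steel pins) and the seized clamp in that of the repair tray (the one with the screwdriver), each standing flat on its base, and not dropped. Leave everything else on the bench where it is.

Things in the scene. Friction and masses are not known exactly. Their poses are not given: they have to be found in the camera images.
- clamp_a: Aluminium lever clamp, loose, 0.35 kg, twin of the other. Origin: centre of underside. Base plate 110 long (x), 40 wide (y), 8 high; on its +x end a solid block 34 long, 40 wide, 40 high, centred at x = +38 mm: grasp it there across the 40 mm (heaviest part). Its steel lever with a black end (30 wide, 36 long) points to -x over the base plate, rising 35 degrees as found. One of the two is seized.
- clamp_b: Aluminium lever clamp, loose, 0.35 kg, twin of the other. Origin: centre of underside. Base plate 110 long (x), 40 wide (y), 8 high; on its +x end a solid block 34 long, 40 wide, 40 high, centred at x = +38 mm: grasp it there across the 40 mm (heaviest part). Its steel lever with a black end (30 wide, 36 long) points to -x over the base plate, rising 35 degrees as found. One of the two is seized.
- hinge_a (a joint): Lever angle of clamp_a: 0 as found, growing as it goes down. Hinge at x = +13 mm, 28 mm up; lever 70 mm long, end about 68 mm up. Press straight down at the clamp's x = -33 mm, y = 0 (surface 64 mm up there). A free one folds under about 1 N to 0.60 (level, top 32 mm up) and stays; a seized one gives at most 0.07 (4 mm) and stops dead.
- hinge_b (a joint): Lever angle of clamp_b: 0 as found, growing as it goes down. Hinge at x = +13 mm, 28 mm up; lever 70 mm long, end about 68 mm up. Press straight down at the clamp's x = -33 mm, y = 0 (surface 64 mm up there). A free one folds under about 1 N to 0.60 (level, top 32 mm up) and stays; a seized one gives at most 0.07 (4 mm) and stops dead.
- stock_tray: Grey metal tray, fixed, 25 mm high, 4 mm floor, 5 mm walls, 230 (x) by 140 mm in all. Origin: underside, at the centre of its main compartment, which is empty, 180 long (x) by 130 wide (y) inside. Beyond that, on the +x side, a 35 mm strip holds five upright steel pins 28 mm high, marking it as the stock tray.
- repair_tray: Grey metal tray, fixed, 25 mm high, 4 mm floor, 5 mm walls, 230 (x) by 140 mm in all. Origin: underside, at the centre of its main compartment, which is empty, 180 long (x) by 130 wide (y) inside. Beyond that, on the +x side, a 35 mm strip holds a screwdriver with a black handle, lying along y, top 27 mm up, marking it as the repair tray.
- plain_block: Bystander: loose aluminium block without lever or base plate, 34 x 40 x 40 mm; origin under its centre.
- strip_1: Bystander: flat black plastic test strip, 100 x 20 x 6 mm, lying between the clamps; origin under its centre, x along it.
- strip_2: Bystander: another such strip, 100 x 20 x 6 mm, beyond the clamps.
- caliper: Bystander: steel dial caliper, 200 long (y) by about 70 (x) by 13 mm high, lying near the robot; origin under the middle of its beam.
- mouse: Bystander: black computer mouse, 105 x 60 x 32 mm; origin under its centre.
- oil: Bystander: white plastic oil bottle, 40 mm across, 100 mm high; origin under its centre.
Things that resemble listed ones, but are neither listed nor needed, are in the scene too. Leave any red look-alike of the clamp_a alone.

How it is judged:
On the way:
1. both levers have been pressed as far as they go, with the clamps still where they stood (within 8 cm) (value of joint each of hinge_a, hinge_b above 0.035 rad and value of joint any of hinge_a, hinge_b above 0.35 rad and distance of each of clamp_a, clamp_b from where it was at the start of the episode below 0.08 m and height (world z) of each of clamp_a, clamp_b below 0.02 m), for 0.2 s.
At the end, for the whole second after the job is handed in: The clamp whose lever folded (still down past 0.2) is in the main compartment of the stock tray, the seized one in that of the repair tray: each within 50 mm of the compartment centre in tray x and y, on the floor (within 10 mm), within 10 degrees of upright, released and at rest (((value of joint hinge_a above 0.2 rad and x of clamp_a in the frame of stock_tray between -0.05 and 0.05 m and y of clamp_a in the frame of stock_tray between -0.05 and 0.05 m and z of clamp_a in the frame of stock_tray below 0.015 m and angle between each of clamp_a, clamp_b's own z axis and vertical below 0.17 rad and linear speed of each of clamp_a, clamp_b below 0.03 m/s and x of clamp_b in the frame of repair_tray between -0.05 and 0.05 m and y of clamp_b in the frame of repair_tray between -0.05 and 0.05 m and z of clamp_b in the frame of repair_tray below 0.015 m) or (value of joint hinge_b above 0.2 rad and x of clamp_b in the frame of stock_tray between -0.05 and 0.05 m and y of clamp_b in the frame of stock_tray between -0.05 and 0.05 m and z of clamp_b in the frame of stock_tray below 0.015 m and angle between each of clamp_b, clamp_a's own z axis and vertical below 0.17 rad and linear speed of each of clamp_b, clamp_a below 0.03 m/s and x of clamp_a in the frame of repair_tray between -0.05 and 0.05 m and y of clamp_a in the frame of repair_tray between -0.05 and 0.05 m and z of clamp_a in the frame of repair_tray below 0.015 m))); the robot touches nothing.
It fails at once if a clamp is dropped from more than about 4 cm ((linear speed of clamp_a above 0.9 m/s and contact force between the fingers and clamp_a below 0.1 N) or (linear speed of clamp_b above 0.9 m/s and contact force between the fingers and clamp_b below 0.1 N)).
It fails at once if a bystander is moved by more than 4 cm (distance of any of plain_block, strip_1, strip_2, caliper, mouse, oil from where it was at the start of the episode above 0.04 m).
It also fails if it takes over 72 s, if anything falls off the work surface, if the arm or the gripper's body presses on something with over 40 N, if the wrist force passes 120 N, or if a joint passes its speed limit or range.

## Working session

There is one attempt and no reset: what is moved stays moved. The work goes in short steps, Python scripts to look and compute and a tool call to move; the robot and the scene stay as the last step left them, time stands still between calls to the robot, and variables do not carry over. Pictures are saved under pics/ and viewed, and the job is handed in when it is done.

Besides the shell and the picture viewer there is one more tool, called after "Call:" as name(argument=value, ...) on one line, values as JSON. apply_moves: Moves the arm, as the interface text tells. Its arguments: {"type":"object","properties":{"commands":{"type":"array"},"force":{"type":"number"}},"required":["commands"]}

```bash
mkdir -p pics; ls; python3 - <<'E'
from cell import monitor, cams, job, models
import cv2,json
s=monitor.sense(); print(s)
for n in ["side","top","wrist"]:
    im=cams.grab_frame(n); cv2.imwrite(f"pics/{n}0.png",im[:,:,::-1])
    print(n,cams.camera_info(n))
E
```

```text
pics
{'t': 0.0, 'joint_positions': array([ 1.19852795e+00,  4.94179974e-01,  1.34609962e+00, -3.76000811e-05,
        1.30250335e+00, -9.54815405e-02]), 'dq': array([-3.59329816e-05,  4.74960212e-04,  1.60106302e-04, -3.10304683e-04,
        4.91015210e-06,  6.41341393e-05]), 'effort': array([ 4.35333699e-03, -8.78839087e+01, -3.81859481e+01,  7.12066842e-02,
        5.34032390e-02, -1.01489622e-04]), 'ee_pos': array([0.17065603, 0.60087011, 0.21335094]), 'tool_rot': array([-1.20292828e-04,  1.37947101e-01,  9.90439419e-01, -5.83142099e-04]), 'ft_force': array([-0.87352746, -0.08475526, -0.71835929]), 'torque': array([0.00860591, 0.01126504, 0.02840656]), 'width': 0.09135523358048943}
side {'intrinsics': array([[597.66860978,   0.        , 315.72421037],
       [  0.        , 597.66860978, 243.34832429],
       [  0.        ,   0.        ,   1.        ]]), 'distortion': array([-0.04279973,  0.        ,  0.        ,  0.        ,  0.        ]), 'pose': array([[ 0.92458482, -0.26218308,  0.27641084,  0.19328585],
       [-0.38067312, -0.60684356,  0.69773123, -0.79758885],
       [-0.01
[... 642 characters left out ...]
 [ 0.00000000e+00,  0.00000000e+00,  0.00000000e+00,
         1.00000000e+00]])}
wrist {'intrinsics': array([[354.00460371,   0.        , 320.58968025],
       [  0.        , 354.00460371, 230.3901296 ],
       [  0.        ,   0.        ,   1.        ]]), 'distortion': array([-0.07084315,  0.        ,  0.        ,  0.        ,  0.        ]), 'T_tool_cam': array([[ 4.06216482e-04, -9.56751567e-01, -2.90905955e-01,
         8.21804953e-02],
       [ 9.99999803e-01,  2.49387095e-04,  5.76182459e-04,
         6.67099422e-04],
       [-4.78715280e-04, -2.90906132e-01,  9.56751479e-01,
        -1.70998627e-01],
       [ 0.00000000e+00,  0.00000000e+00,  0.00000000e+00,
         1.00000000e+00]])}
```

View pics/top0.png

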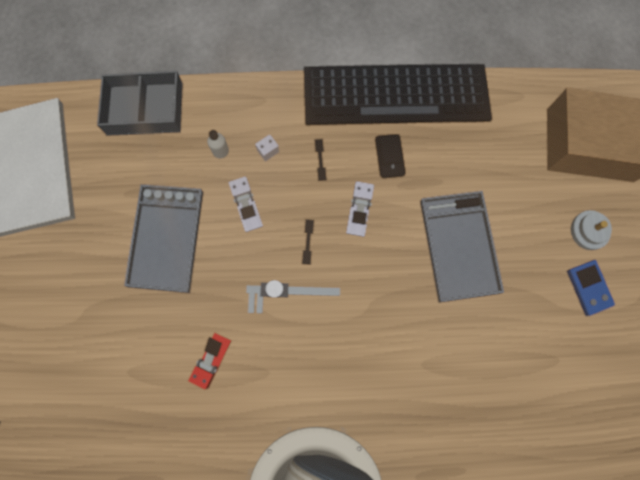

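View pics/side0.png

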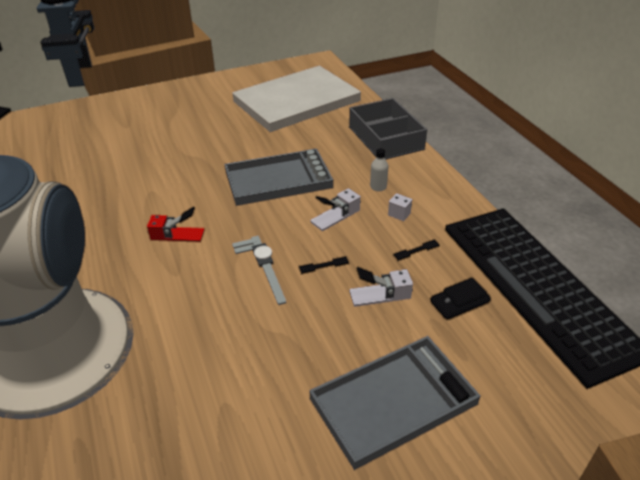

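View pics/wrist0.png

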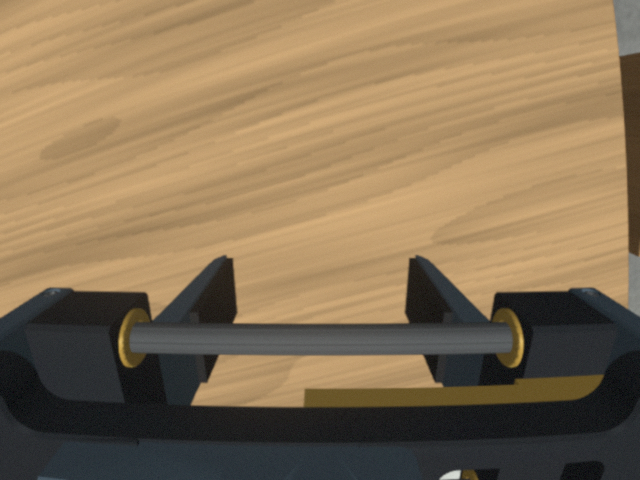

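Top view: silver clamps with blocks at (238,186)/(363,190) and black lever ends at (248,212)/(359,217). Look-alikes are the red clamp (210,360), which I leave alone, and the plain block (267,147). The pin tray is at (165,240) and the screwdriver tray at (460,245).

```bash
cat > h.py <<'E'
import numpy as np, cv2
from cell import monitor, cams, job, models
from scipy.spatial.transform import Rotation as R
def pose(name,s=None):
    i=cams.camera_info(name)
    if 'pose' in i: return i['pose']
    T=np.eye(4); q=s['tool_rot']; T[:3,:3]=R.from_quat([q[1],q[2],q[3],q[0]]).as_matrix(); T[:3,3]=s['ee_pos']
    return T@i['T_tool_cam']
def plane(name,px,z,P=None):
    i=cams.camera_info(name); P=pose(name) if P is None else P
    u=cv2.undistortPoints(np.array(px,float).reshape(-1,1,2),i['intrinsics'],i['distortion']).reshape(-1,2)
    d=np.c_[u,np.ones(len(u))]@P[:3,:3].T; o=P[:3,3]
    return o+d*((z-o[2])/d[:,2])[:,None]
def proj(name,pts,P=None):
    i=cams.camera_info(name); P=pose(name) if P is None else P
    Q=np.linalg.inv(P); rv,_=cv2.Rodrigues(Q[:3,:3])
    return cv2.projectPoints(np.array(pts,float).reshape(-1,1,3),rv,Q[:3,3],i['intrinsics'],i['distortion'])[0].reshape(-1,2)
def w(name,c,P=None):
    P=pose(name) if P is None else P
    return P[:3,:3]@np.array(c)+P[:3,3]
E
python3 - <<'E'
from h import *
np.set_printoptions(precision=4,suppress=True)
for c in ["top","side"]:
    cams.grab_frame(c)
    for t in ["clamp_a","stock_tray","repair_tray","plain_block"]:
        for r in models.pinpoint(c,t): print(c,t,round(r['p'],2),w(c,r['location']))
im=cams.grab_frame("top")
a=cv2.resize(im[160:250,210:290],None,fx=5,fy=5,interpolation=cv2.INTER_CUBIC)
b=cv2.resize(im[160:250,320:400],None,fx=5,fy=5,interpolation=cv2.INTER_CUBIC)
cv2.imwrite("pics/crop1.png",np.hstack([a,b])[:,:,::-1])
# trays
for t in ["stock_tray","repair_tray","clamp_a"]:
    for r in models.regions_of("top",t):
        m=r['region'].astype(np.uint8); c,_=cv2.findContours(m,0,2); c=max(c,key=cv2.contourArea)
        W=plane("top",c.reshape(-1,2),0.025 if 'tray' in t else 0.008)
        q=cv2.minAreaRect((W[:,:2]*1000).astype(np.float32)); print(t,round(r['p'],2),q)
print(monitor.sense()['t'])
E
```

```text
top clamp_a 0.87 [ 0.2775  0.208  -0.004 ]
top clamp_a 0.81 [ 0.5872 -0.1063  0.002 ]
top clamp_a 0.68 [ 0.6069  0.1318 -0.0047]
top stock_tray 0.88 [ 0.5228  0.3149 -0.0045]
top repair_tray 0.56 [ 0.4768 -0.3376 -0.0034]
top repair_tray 0.52 [ 0.7449  0.1947 -0.0032]
top plain_block 0.83 [ 0.7386  0.0822 -0.0045]
top plain_block 0.22 [0.7435 0.1951 0.0008]
side clamp_a 0.71 [0.6106 0.1339 0.0021]
side clamp_a 0.6 [0.2768 0.2078 0.0024]
side clamp_a 0.57 [ 0.5955 -0.1118  0.0012]
side stock_tray 0.66 [0.522  0.3166 0.0019]
side repair_tray 0.65 [ 0.48   -0.336  -0.0005]
side plain_block 0.84 [ 0.743   0.0847 -0.0018]
side plain_block 0.36 [0.5233 0.3132 0.0002]
side plain_block 0.21 [ 0.7193 -0.0385  0.001 ]
stock_tray 0.61 ((539.113525390625, 310.7004089355469), (148.41233825683594, 234.043212890625), 83.83779907226562)
repair_tray 0.85 ((501.5544738769531, -330.9681091308594), (232.36781311035156, 147.9264678955078), 5.313549041748047)
clamp_a 0.91 ((593.8021850585938, -115.71881103515625), (41.358272552490234, 120.98530578613281), 76.2334213256836)
clamp_a 0.67 ((273.9810791015625, 212.48382568359375), (47.25645446777344, 115.45114135742188), 63.56647491455078)
clamp_a 0.63 ((757.6740112304688, 201.09463500976562), (76.96661376953125, 42.445343017578125), 21.392499923706055)
clamp_a 0.56 ((612.6866455078125, 136.1949920654297), (125.75579071044922, 43.50201416015625), 17.382038116455078)
0.85
```

View pics/crop1.png

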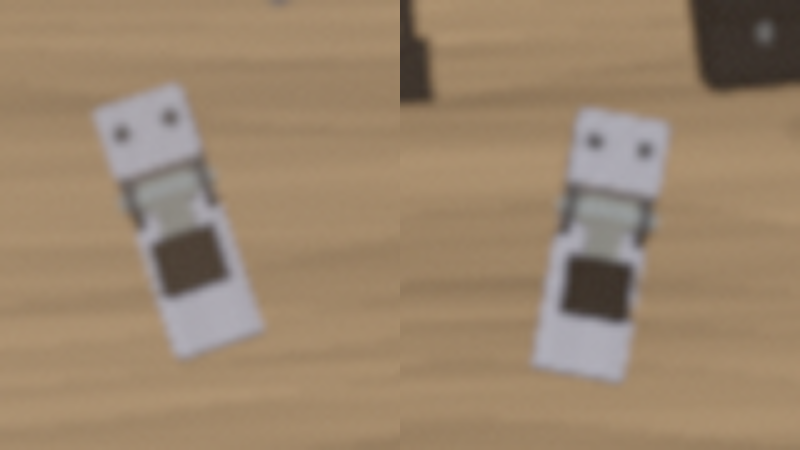

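```bash
cat > fit.py <<'E'
from h import *
from scipy.optimize import least_squares
L=np.array([[55,20,40],[55,-20,40],[21,-20,40],[21,20,40],[-55,20,8],[-55,-20,8]])/1000
def fit(obs,x0,cam="top",P=None):
    def f(p):
        c,s=np.cos(p[2]),np.sin(p[2]); X=L@np.array([[c,-s,0],[s,c,0],[0,0,1]]).T+[p[0],p[1],0]
        return (proj(cam,X,P)-obs).ravel()
    r=least_squares(f,x0); return r
E
python3 - <<'E'
from fit import *
np.set_printoptions(precision=4,suppress=True)
A=np.array([(95,110),(180,83),(205,152),(112,180),(180,358),(262,330)])/5+[210,160]-.4
B=np.array([(180,108),(268,122),(260,197),(167,185),(130,365),(222,380)])/5+[320,160]-.4
for o,x0 in((A,[.61,.13,.3]),(B,[.59,-.11,-.2])):
    r=fit(o,x0); p=r.x; print(p,np.degrees(p[2]),r.fun.round(1))
    for x in(-.033,.038): print(x,p[:2]+x*np.array([np.cos(p[2]),np.sin(p[2])]))
im=cams.grab_frame("side")
a=cv2.resize(im[180:240,300:370],None,fx=6,fy=6,interpolation=cv2.INTER_CUBIC)
b=cv2.resize(im[255:315,345:415],None,fx=6,fy=6,interpolation=cv2.INTER_CUBIC)
cv2.imwrite("pics/crop2.png",np.vstack([np.hstack([a,b])])[:,:,::-1])
E
```

```text
[0.6073 0.1337 0.3033] 17.379731631870357 [-0.4  0.   0.1 -0.3 -0.3 -0.1  0.8  0.1 -0.6  0.2  0.4  0. ]
-0.033 [0.5758 0.1239]
0.038 [0.6436 0.1451]
[ 0.5885 -0.1155 -0.2155] -12.34451977866188 [-0.2 -0.2  0.4  0.3 -0.5  0.  -0.1 -0.9  0.4  0.2  0.   0.5]
-0.033 [ 0.5563 -0.1084]
0.038 [ 0.6256 -0.1236]
```

View pics/crop2.png

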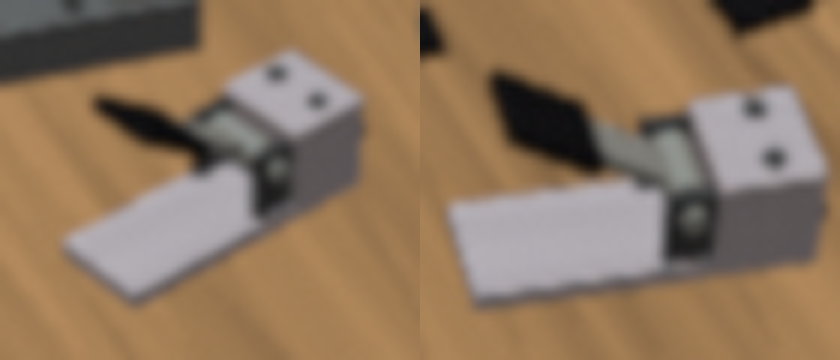

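```bash
python3 - <<'E'
from fit import *
np.set_printoptions(precision=4,suppress=True)
A=np.array([(290,50),(362,97),(298,138),(225,90),(62,240),(135,300)])/6+[300,180]-.4
B=np.array([(790-420,88),(828-420,175),(712-420,190),(690-420,105),(447-420,203),(475-420,298)])/6+[345,255]-.4
for o,x0 in((A,[.61,.13,.3]),(B,[.59,-.11,-.2])):
    r=fit(o,x0,"side"); p=r.x; print(p,np.degrees(p[2]),r.fun.round(1))
im=cams.grab_frame("top")
a=cv2.resize(im[175:305,115:215],None,fx=4,fy=4,interpolation=cv2.INTER_CUBIC)
b=cv2.resize(im[180:310,410:510],None,fx=4,fy=4,interpolation=cv2.INTER_CUBIC)
cv2.imwrite("pics/crop3.png",np.vstack([np.hstack([a,b])])[:,:,::-1])
E
```

```text
[0.6088 0.1321 0.3128] 17.922764569722688 [ 0.1  0.1  0.6  0.4 -0.3 -0.1 -0.6 -0.5  0.1  0.5  0.1 -0.5]
[ 0.5899 -0.1171 -0.2261] -12.95187962800349 [ 0.3 -0.1 -0.   0.4  1.3  0.2 -0.6 -0.6 -0.3  0.2 -0.6 -0.3]
```

View pics/crop3.png

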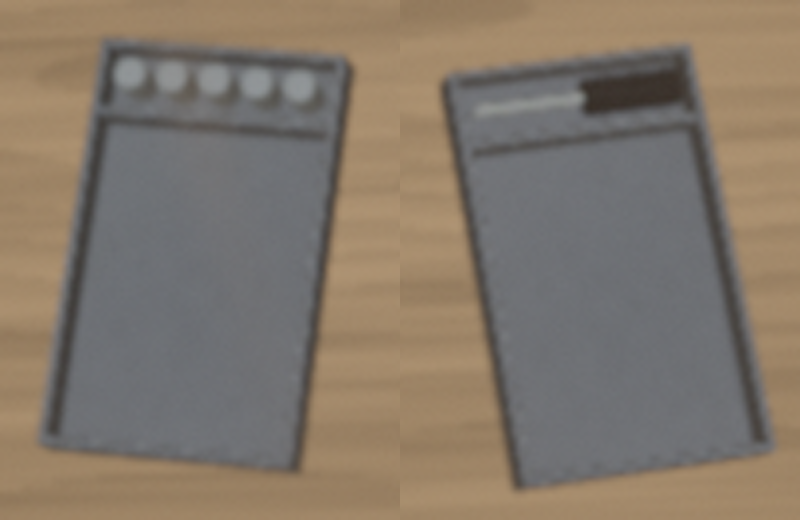

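```bash
python3 - <<'E'
from fit import *
import fit as F
np.set_printoptions(precision=4,suppress=True)
F.L=np.array([[135,70,25],[135,-70,25],[-95,-70,25],[-95,70,25]])/1000
A=np.array([(105,38),(350,58),(298,470),(40,445)])/4+[115,175]-.4
B=np.array([(45,75),(290,45),(372,452),(117,488)])/4+[410,180]-.4
for o,x0 in((A,[.52,.31,-.1]),(B,[.48,-.33,.1])):
    r=fit(o,x0,"top"); p=r.x; print(p,np.degrees(p[2]),r.fun.round(1))
# moves to above lever A and B
s=monitor.sense(); q=s['tool_rot']; M=R.from_quat([q[1],q[2],q[3],q[0]]).as_matrix(); print(s['ee_pos'],M)
for p in ([.608,.133,.308],[.589,-.116,-.221]):
    x,y,t=p; 
    for l in (-.033,.038):
        g=np.array([x+l*np.cos(t),y+l*np.sin(t),0.1]); print(g,(g-s['ee_pos'])@M*100)
E
```

```text
[ 0.5187  0.3134 -0.1103] -6.319331215827012 [ 0.1 -0.1  0.3 -0.6 -0.4  0.1  0.1  0.6]
[ 0.4813 -0.3331  0.0933] 5.345139063662485 [-0.2 -0.6 -0.1 -0.3  0.1  0.5  0.2  0.3]
[0.1708 0.6012 0.2139] [[-0.9619  0.2733  0.    ]
 [ 0.2733  0.9619 -0.    ]
 [-0.     -0.     -1.    ]]
[0.5766 0.123  0.1   ] [-52.0972 -34.9107  11.3944]
[0.6442 0.1445 0.1   ] [-58.0172 -30.991   11.3946]
[ 0.5568 -0.1088  0.1   ] [-56.5319 -57.7443  11.3946]
[ 0.6261 -0.1243  0.1   ] [-63.6208 -57.348   11.3949]
```

Call:
apply_moves(commands=[{"offset": [-2,-1.3,0],"delta_rot": [0,0,0],"hand": 0},{"offset": [-4,-2.7,0],"delta_rot": [0,0,0],"hand": 0},{"offset": [-4,-2.7,0],"delta_rot": [0,0,0],"hand": 0},{"offset": [-4,-2.7,0],"delta_rot": [0,0,0],"hand": 0},{"offset": [-4,-2.7,0],"delta_rot": [0,0,0],"hand": 0},{"offset": [-4,-2.7,0],"delta_rot": [0,0,0],"hand": 0},{"offset": [-4,-2.7,0],"delta_rot": [0,0,0],"hand": 0},{"offset": [-4,-2.7,0],"delta_rot": [0,0,0],"hand": 0},{"offset": [-4,-2.7,0],"delta_rot": [0,0,0],"hand": 0},{"offset": [-4,-2.7,0],"delta_rot": [0,0,0],"hand": 0}])

```text
t: 1.95
ee_pos: [0.4675, 0.2494, 0.2141]
tool_rot: [0.0, 0.138, 0.99, 0.0]
ft_force: [1.2, 1.7, 0.3]
width: 0.0142
```

Call:
apply_moves(commands=[{"offset": [-4,-2.7,0],"delta_rot": [0,0,0],"hand": 0},{"offset": [-4,-2.7,0],"delta_rot": [0,0,0],"hand": 0},{"offset": [-4,-2.7,0],"delta_rot": [0,0,0],"hand": 0},{"offset": [0,0,0],"delta_rot": [0,0,-0.146],"hand": 0},{"offset": [0,0,0],"delta_rot": [0,0,-0.146],"hand": 0},{"offset": [0,0,0],"delta_rot": [0,0,-0.146],"hand": 0},{"offset": [0,0,0],"delta_rot": [0,0,-0.146],"hand": 0},{"offset": [0,0,0],"delta_rot": [0,0,0],"hand": 0}])

```text
t: 2.75
ee_pos: [0.5597, 0.1403, 0.2139]
tool_rot: [0.0, -0.154, 0.988, -0.0]
ft_force: [0.4, 0.6, -0.3]
width: 0.0
```

```bash
cat >> h.py <<'E'
def go(x,y,z=None,yaw=None):
    "tool-frame offset in cm from present to x,y,z; yaw of tool x axis"
    s=monitor.sense(); q=s['tool_rot']; M=R.from_quat([q[1],q[2],q[3],q[0]]).as_matrix()
    g=np.array([x,y,s['ee_pos'][2] if z is None else z])
    y0=np.arctan2(M[1,0],M[0,0])
    print('t',round(s['t'],2),'pos',s['ee_pos'].round(4),'yaw',round(y0,4),'tilt',M[2].round(3),'F',s['ft_force'].round(2),'w',round(s['width'],4),'j6',round(s['joint_positions'][5],2))
    print('offset cm',((g-s['ee_pos'])@M*100).round(2), 'turn z', None if yaw is None else round(-((yaw-y0+np.pi)%(2*np.pi)-np.pi),4))
E
python3 - <<'E'
from h import *
go(.5766,.1230,.09,3.1416+.308)
im=cams.grab_frame("wrist"); cv2.imwrite("pics/w1.png",im[:,:,::-1])
im=cams.grab_frame("side"); cv2.imwrite("pics/s1.png",im[:,:,::-1])
E
```

```text
t 2.75 pos [0.5597 0.1403 0.2139] yaw -2.8316 tilt [-0. -0. -1.] F [ 0.39  0.61 -0.27] w 0.0 j6 -1.74
offset cm [-1.08 -2.17 12.39] turn z 0.002
```

View pics/w1.png

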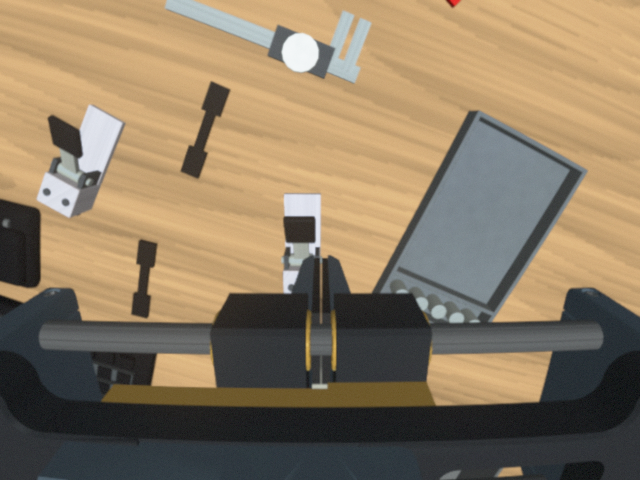

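The wrist view shows the left clamp upright at (302,240), aligned with the fingers. Its lever end is at (299,229).

```bash
python3 - <<'E'
from h import *
s=monitor.sense();P=pose("wrist",s)
c=plane("wrist",[(285,195),(320.5,194.5)],.008,P); print(c)
t=.308
for y in(.02,-.02): print(.608-.055*np.cos(t)-y*np.sin(t), .133-.055*np.sin(t)+y*np.cos(t))
print(proj("wrist",[[.5766,.123,.064]],P))
E
```

```text
[[0.56422285 0.10197395 0.008     ]
 [0.55227014 0.13846988 0.008     ]]
0.549525134776178 0.1353854008166061
0.5616512691944333 0.09726772953319207
[[297.16157821 225.44246522]]
```

Call:
apply_moves(commands=[{"offset": [-1.1,-2.2,3.0],"delta_rot": [0,0,0],"hand": 0},{"offset": [0,0,4.5],"delta_rot": [0,0,0],"hand": 0},{"offset": [0,0,3.5],"delta_rot": [0,0,0],"hand": 0},{"offset": [0,0,2],"delta_rot": [0,0,0],"hand": 0},{"offset": [0,0,0],"delta_rot": [0,0,0],"hand": 0}])

```text
t: 3.35
ee_pos: [0.5751, 0.1225, 0.0814]
tool_rot: [-0.002, -0.151, 0.989, 0.0]
ft_force: [-0.9, 0.2, 0.5]
width: 0.0006
```

Call:
apply_moves(commands=[{"offset": [0,0,0.9],"delta_rot": [0,0,0],"hand": 0},{"offset": [0,0,0.4],"delta_rot": [0,0,0],"hand": 0},{"offset": [0,0,0.2],"delta_rot": [0,0,0],"hand": 0},{"offset": [0,0,0.2],"delta_rot": [0,0,0],"hand": 0}])

```text
t: 3.75
ee_pos: [0.5771, 0.1228, 0.0675]
tool_rot: [0.0, -0.153, 0.988, -0.0]
ft_force: [-0.5, -0.3, 1.4]
width: 0.0008
```

Call:
apply_moves(commands=[{"offset": [0,0,0.2],"delta_rot": [0,0,0],"hand": 0}])

```text
t: 3.85
ee_pos: [0.577, 0.1228, 0.0653]
tool_rot: [0.0, -0.153, 0.988, -0.0]
ft_force: [-2.0, 0.1, 0.9]
width: 0.0005
```

Call:
apply_moves(commands=[{"offset": [0,0,0.2],"delta_rot": [0,0,0],"hand": 0}])

```text
t: 3.95
ee_pos: [0.577, 0.1228, 0.0631]
tool_rot: [0.0, -0.153, 0.988, -0.0]
ft_force: [-0.4, -0.4, 0.5]
width: 0.0006
```

Call:
apply_moves(commands=[{"offset": [0,0,0.2],"delta_rot": [0,0,0],"hand": 0}])

```text
t: 4.05
ee_pos: [0.5769, 0.1228, 0.0609]
tool_rot: [0.0, -0.153, 0.988, -0.0]
ft_force: [-0.9, -0.2, 1.0]
width: 0.0004
```

Call:
apply_moves(commands=[{"offset": [0,0,0.2],"delta_rot": [0,0,0],"hand": 0}])

```text
t: 4.15
ee_pos: [0.5768, 0.1228, 0.0588]
tool_rot: [0.0, -0.153, 0.988, -0.0]
ft_force: [-1.0, 0.2, 1.7]
width: 0.0004
```

Call:
apply_moves(commands=[{"offset": [0,0,0.2],"delta_rot": [0,0,0],"hand": 0}])

```text
t: 4.25
ee_pos: [0.5768, 0.1228, 0.0568]
tool_rot: [0.0, -0.153, 0.988, 0.0]
ft_force: [-1.2, -0.8, 0.8]
width: 0.0003
```

Call:
apply_moves(commands=[{"offset": [0,0,0.2],"delta_rot": [0,0,0],"hand": 0},{"offset": [0,0,0.2],"delta_rot": [0,0,0],"hand": 0}])

```text
t: 4.45
ee_pos: [0.5768, 0.1228, 0.0527]
tool_rot: [0.0, -0.153, 0.988, 0.0]
ft_force: [-0.2, 0.1, 0.9]
width: 0.0003
```

Around 1 N at 12 mm or more of travel, so this one folds. I'll press on to level.

Call:
apply_moves(commands=[{"offset": [0,0,0.4],"delta_rot": [0,0,0],"hand": 0},{"offset": [0,0,0.4],"delta_rot": [0,0,0],"hand": 0},{"offset": [0,0,0.4],"delta_rot": [0,0,0],"hand": 0},{"offset": [0,0,0.3],"delta_rot": [0,0,0],"hand": 0},{"offset": [0,0,0.2],"delta_rot": [0,0,0],"hand": 0}])

```text
t: 4.95
ee_pos: [0.5766, 0.1227, 0.0355]
tool_rot: [-0.0, -0.153, 0.988, 0.0]
ft_force: [-0.2, -0.7, 0.6]
width: 0.0007
```

Call:
apply_moves(commands=[{"offset": [0,0,0.2],"delta_rot": [0,0,0],"hand": 0}])

```text
t: 5.05
ee_pos: [0.5768, 0.1227, 0.0337]
tool_rot: [-0.0, -0.153, 0.988, -0.0]
ft_force: [-0.9, -0.5, 0.3]
width: 0.0009
```

Call:
apply_moves(commands=[{"offset": [0,0,0.15],"delta_rot": [0,0,0],"hand": 0},{"offset": [0,0,0],"delta_rot": [0,0,0],"hand": 0}])

```text
t: 5.25
ee_pos: [0.5768, 0.1227, 0.0323]
tool_rot: [-0.0, -0.153, 0.988, -0.0]
ft_force: [-1.4, 0.8, 1.2]
width: -0.0001
```

```bash
python3 - <<'E'
from h import *
go(.5568,-.1088,.2,3.1416-.221)
im=cams.grab_frame("side"); cv2.imwrite("pics/s2.png",cv2.resize(im[150:330,270:450],None,fx=3.2,fy=3.2)[:,:,::-1])
E
```

```text
t 5.25 pos [0.5768 0.1227 0.0323] yaw -2.8344 tilt [ 0. -0. -1.] F [-1.36  0.84  1.22] w -0.0001 j6 -1.77
offset cm [  8.91 -21.47 -16.77] turn z 0.5282
```

View pics/s2.png

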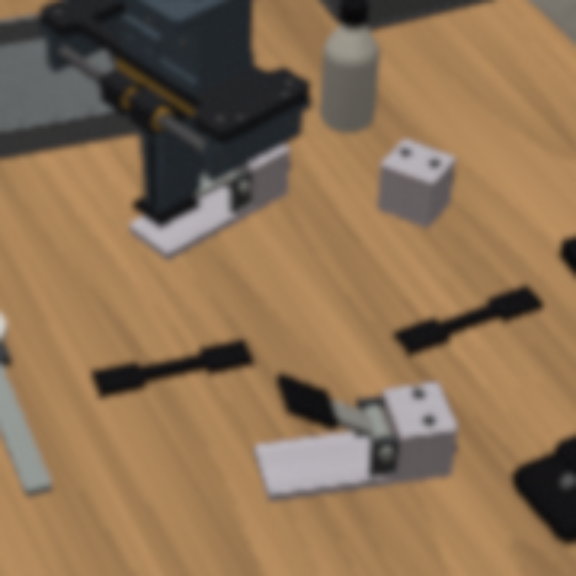

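The left lever is folded down under the finger tips at (165,205), and the clamp has stayed put. Next is the other clamp.

Call:
apply_moves(commands=[{"offset": [0,0,0.1],"delta_rot": [0,0,0],"hand": 0},{"offset": [0,0,-3],"delta_rot": [0,0,0],"hand": 0},{"offset": [0,0,-4.9],"delta_rot": [0,0,0],"hand": 0},{"offset": [1.8,-4.3,-1.0],"delta_rot": [0,0,0],"hand": 0},{"offset": [1.8,-4.3,0],"delta_rot": [0,0,0],"hand": 0},{"offset": [1.8,-4.3,0],"delta_rot": [0,0,0],"hand": 0},{"offset": [1.8,-4.3,0],"delta_rot": [0,0,0],"hand": 0},{"offset": [1.7,-4.3,0],"delta_rot": [0,0,0],"hand": 0},{"offset": [0,0,0],"delta_rot": [0,0,0.132],"hand": 0},{"offset": [0,0,0],"delta_rot": [0,0,0.132],"hand": 0}])

```text
t: 6.3
ee_pos: [0.5569, -0.1108, 0.1204]
tool_rot: [0.0, -0.018, 1.0, -0.0]
ft_force: [0.1, -0.4, 0.1]
width: 0.0004
```

Call:
apply_moves(commands=[{"offset": [0,0,0],"delta_rot": [0,0,0.132],"hand": 0},{"offset": [0,0,0],"delta_rot": [0,0,0.132],"hand": 0},{"offset": [0,0,0],"delta_rot": [0,0,0],"hand": 0}])

```text
t: 6.6
ee_pos: [0.557, -0.1091, 0.1205]
tool_rot: [0.0, 0.112, 0.994, 0.0]
ft_force: [0.9, -0.6, 0.4]
width: 0.0004
```

```bash
python3 - <<'E'
from h import *
go(.5568,-.1088,.082,3.1416-.221)
im=cams.grab_frame("side"); cv2.imwrite("pics/s3.png",cv2.resize(im[150:330,270:450],None,fx=3.2,fy=3.2)[:,:,::-1])
E
```

```text
t 6.6 pos [ 0.557  -0.1091  0.1205] yaw 2.9181 tilt [-0.  0. -1.] F [ 0.94 -0.59  0.44] w 0.0004 j6 -1.65
offset cm [0.03 0.03 3.85] turn z -0.0025
```

View pics/s3.png

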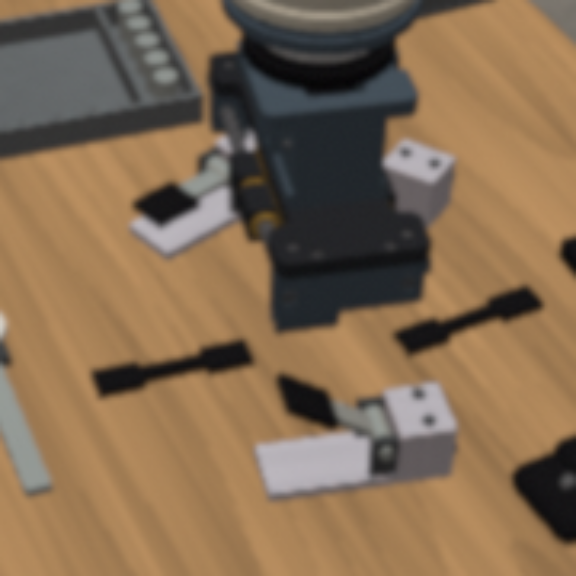

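The left lever stays folded (165,203), so clamp A is free. Next I press the right lever gently.

Call:
apply_moves(commands=[{"offset": [0,0,2.5],"delta_rot": [0,0,0],"hand": 0},{"offset": [0,0,1.5],"delta_rot": [0,0,0],"hand": 0},{"offset": [0,0,0.8],"delta_rot": [0,0,0],"hand": 0},{"offset": [0,0,0.2],"delta_rot": [0,0,0],"hand": 0}])

```text
t: 7.05
ee_pos: [0.5565, -0.1089, 0.0697]
tool_rot: [-0.001, 0.109, 0.994, 0.0]
ft_force: [-0.8, 0.4, 2.0]
width: 0.0004
```

Call:
apply_moves(commands=[{"offset": [0,0,0.2],"delta_rot": [0,0,0],"hand": 0}])

```text
t: 7.15
ee_pos: [0.5572, -0.1091, 0.0687]
tool_rot: [0.0, 0.109, 0.994, -0.0]
ft_force: [-1.4, 0.4, 2.7]
width: 0.0006
```

Call:
apply_moves(commands=[{"offset": [0,0,0.1],"delta_rot": [0,0,0],"hand": 0}])

```text
t: 7.25
ee_pos: [0.5573, -0.1092, 0.0679]
tool_rot: [0.0, 0.11, 0.994, -0.0]
ft_force: [-1.3, -0.5, 1.8]
width: 0.0006
```

Call:
apply_moves(commands=[{"offset": [0,0,0.1],"delta_rot": [0,0,0],"hand": 0}])

```text
t: 7.35
ee_pos: [0.5573, -0.1092, 0.0669]
tool_rot: [0.0, 0.11, 0.994, -0.0]
ft_force: [-1.0, -0.0, 1.7]
width: 0.0004
```

Call:
apply_moves(commands=[{"offset": [0,0,0.1],"delta_rot": [0,0,0],"hand": 0}])

```text
t: 7.45
ee_pos: [0.5571, -0.1091, 0.0659]
tool_rot: [0.0, 0.11, 0.994, -0.0]
ft_force: [-3.9, 0.2, 11.8]
width: 0.0004
```

Call:
apply_moves(commands=[{"offset": [0,0,0.05],"delta_rot": [0,0,0],"hand": 0}])

```text
t: 7.55
ee_pos: [0.5571, -0.1091, 0.0656]
tool_rot: [0.0, 0.11, 0.994, -0.0]
ft_force: [-5.0, 1.5, 15.9]
width: 0.0004
```

Call:
apply_moves(commands=[{"offset": [0,0,0.05],"delta_rot": [0,0,0],"hand": 0},{"offset": [0,0,0],"delta_rot": [0,0,0],"hand": 0},{"offset": [0,0,0],"delta_rot": [0,0,0],"hand": 0}])

```text
t: 7.85
ee_pos: [0.5571, -0.1092, 0.0655]
tool_rot: [0.0, 0.11, 0.994, -0.0]
ft_force: [-5.3, 1.0, 18.3]
width: 0.0007
```

The right lever stops dead after about 4 mm at 18 N, so clamp B is seized. I rise, open, and check that clamp's pose before grasping.

Call:
apply_moves(commands=[{"offset": [0,0,-2],"delta_rot": [0,0,0],"hand": 0},{"offset": [0,0,-4],"delta_rot": [0,0,0],"hand": 0.5},{"offset": [0,0,-4],"delta_rot": [0,0,0],"hand": 1},{"offset": [0,0,0],"delta_rot": [0,0,0],"hand": 1},{"offset": [0,0,0],"delta_rot": [0,0,0],"hand": 1}])

```text
t: 8.35
ee_pos: [0.5575, -0.1092, 0.1654]
tool_rot: [0.001, 0.11, 0.994, -0.0]
ft_force: [0.3, 0.7, -1.0]
width: 0.0298
```

```bash
python3 - <<'E'
from h import *
go(.6268,-.125,.165,3.1416-.221)
im=cams.grab_frame("wrist"); cv2.imwrite("pics/w3.png",im[:,:,::-1])
im=cams.grab_frame("side"); cv2.imwrite("pics/s4.png",cv2.resize(im[150:330,270:450],None,fx=3.2,fy=3.2)[:,:,::-1])
E
```

```text
t 8.35 pos [ 0.5575 -0.1092  0.1654] yaw 2.921 tilt [-0.002 -0.    -1.   ] F [ 0.35  0.71 -1.02] w 0.0298 j6 -1.65
offset cm [-7.1  -0.02  0.06] turn z 0.0004
```

View pics/s4.png

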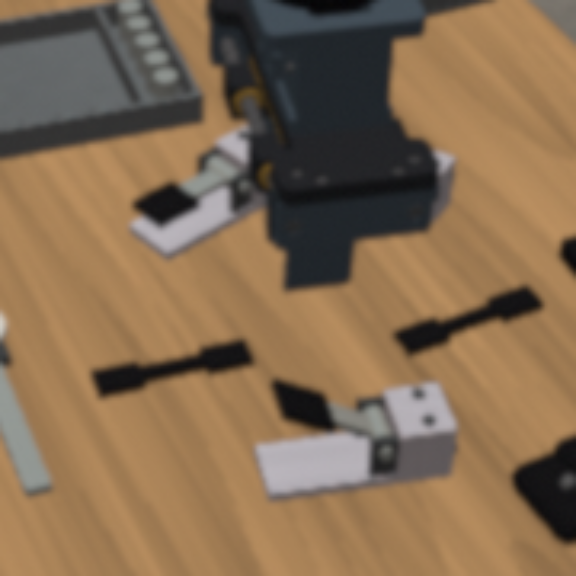

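View pics/w3.png

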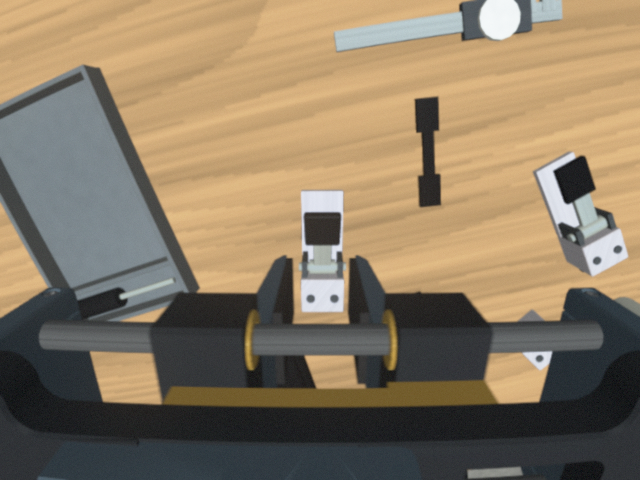

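Call:
apply_moves(commands=[{"offset": [-3.5,0,0],"delta_rot": [0,0,0],"hand": 1},{"offset": [-3.6,0,0],"delta_rot": [0,0,0],"hand": 1},{"offset": [0,0,0],"delta_rot": [0,0,0],"hand": 1},{"offset": [0,0,0],"delta_rot": [0,0,0],"hand": 1},{"offset": [0,0,4],"delta_rot": [0,0,0],"hand": 1},{"offset": [0,0,4],"delta_rot": [0,0,0],"hand": 1}])

```text
t: 9.05
ee_pos: [0.6257, -0.1245, 0.0837]
tool_rot: [0.0, 0.11, 0.994, -0.0]
ft_force: [0.4, -0.2, -0.7]
width: 0.0855
```

```bash
python3 - <<'E'
from h import *
go(.6268,-.125,.008,3.1416-.221)
im=cams.grab_frame("wrist"); cv2.imwrite("pics/w4.png",im[:,:,::-1])
im=cams.grab_frame("side"); cv2.imwrite("pics/s5.png",cv2.resize(im[150:330,270:450],None,fx=3.2,fy=3.2)[:,:,::-1])
E
```

```text
t 9.05 pos [ 0.6257 -0.1245  0.0837] yaw 2.9209 tilt [-0.001 -0.    -1.   ] F [ 0.38 -0.19 -0.72] w 0.0855 j6 -1.64
offset cm [-0.11 -0.03  7.57] turn z 0.0003
```

View pics/s5.png

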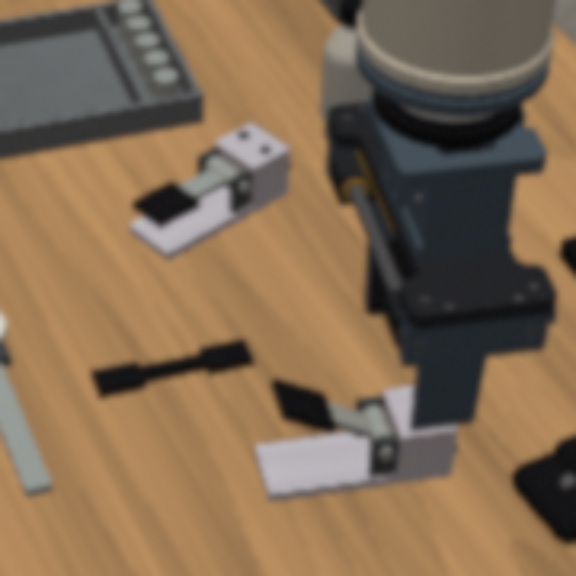

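View pics/w4.png

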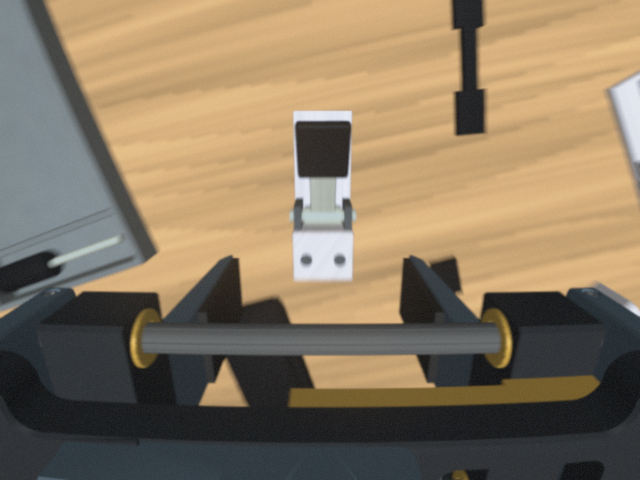

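```bash
python3 - <<'E'
from h import *
np.set_printoptions(precision=4,suppress=True)
s=monitor.sense();P=pose("wrist",s)
c=plane("wrist",[(294,231),(353,231),(353,281),(294,281)],.04,P); print(c,c.mean(0), 'tcp',s['ee_pos'])
E
```

```text
[[ 0.6008 -0.1348  0.04  ]
 [ 0.6089 -0.099   0.04  ]
 [ 0.6422 -0.1055  0.04  ]
 [ 0.6338 -0.143   0.04  ]] [ 0.6214 -0.1206  0.04  ] tcp [ 0.6219 -0.1234  0.0795]
```

```bash
python3 - <<'E'
from h import *
go(.6268,-.125,.008,3.1416-.221)
cams.grab_frame("top")
go(.6268,-.125,.008,3.1416-.221)
print(monitor.sense()['joint_positions'],monitor.sense()['dq'])
E
```

```text
t 9.15 pos [ 0.6219 -0.1234  0.0795] yaw 2.9208 tilt [ 0.01   0.001 -1.   ] F [-0.39  0.19 -0.24] w 0.0908 j6 -1.64
offset cm [-0.58 -0.05  7.14] turn z 0.0002
t 9.2 pos [ 0.6237 -0.1239  0.0824] yaw 2.9208 tilt [ 0.006  0.    -1.   ] F [0.09 0.39 0.15] w 0.0914 j6 -1.64
offset cm [-0.37 -0.04  7.44] turn z 0.0002
[-2.89999927e-01  6.52970360e-01  1.44588807e+00 -1.76991032e-05
  1.04870383e+00 -1.63996429e+00] [ 0.00027038 -0.05344624 -0.06433519  0.00057454  0.03440339  0.00089606]
```

Call:
apply_moves(commands=[{"offset": [0,0,0],"delta_rot": [0,0,0],"hand": 1},{"offset": [0,0,0],"delta_rot": [0,0,0],"hand": 1},{"offset": [0,0,2.5],"delta_rot": [0,0,0],"hand": 1},{"offset": [0,0,2.5],"delta_rot": [0,0,0],"hand": 1},{"offset": [0,0,1.5],"delta_rot": [0,0,0],"hand": 1},{"offset": [0,0,1.0],"delta_rot": [0,0,0],"hand": 1},{"offset": [0,0,0],"delta_rot": [0,0,0],"hand": 1}])

```text
t: 9.9
ee_pos: [0.6261, -0.1246, 0.009]
tool_rot: [-0.0, 0.11, 0.994, 0.0]
ft_force: [0.2, 0.2, -0.3]
width: 0.0913
```

Call:
apply_moves(commands=[{"offset": [0,0,0],"delta_rot": [0,0,0],"hand": 0},{"offset": [0,0,0],"delta_rot": [0,0,0],"hand": 0},{"offset": [0,0,0],"delta_rot": [0,0,0],"hand": 0},{"offset": [0,0,0],"delta_rot": [0,0,0],"hand": 0},{"offset": [0,0,0],"delta_rot": [0,0,0],"hand": 0},{"offset": [0,0,0],"delta_rot": [0,0,0],"hand": 0}], force=40)

```text
t: 10.5
ee_pos: [0.6263, -0.1247, 0.0095]
tool_rot: [0.0, 0.11, 0.994, -0.0]
ft_force: [-0.8, -0.4, 0.1]
width: 0.0459
```

Call:
apply_moves(commands=[{"offset": [0,0,0],"delta_rot": [0,0,0],"hand": 0},{"offset": [0,0,0],"delta_rot": [0,0,0],"hand": 0},{"offset": [0,0,0],"delta_rot": [0,0,0],"hand": 0}], force=40)

```text
t: 10.8
ee_pos: [0.6263, -0.1246, 0.0095]
tool_rot: [0.0, 0.11, 0.994, 0.0]
ft_force: [0.0, 1.0, 2.1]
width: 0.0399
```

Call:
apply_moves(commands=[{"offset": [0,0,-1],"delta_rot": [0,0,0],"hand": 0},{"offset": [0,0,-2],"delta_rot": [0,0,0],"hand": 0},{"offset": [0,0,-3],"delta_rot": [0,0,0],"hand": 0},{"offset": [0,0,-3],"delta_rot": [0,0,0],"hand": 0},{"offset": [0,0,-1],"delta_rot": [0,0,0],"hand": 0},{"offset": [0,0,0],"delta_rot": [0,0,0],"hand": 0}])

```text
t: 11.4
ee_pos: [0.6269, -0.1249, 0.1107]
tool_rot: [0.001, 0.11, 0.994, -0.0]
ft_force: [-0.7, 0.1, -3.7]
width: 0.0397
```

```bash
python3 - <<'E'
from h import *
t=.0933
# block local +38 along tray x
go(.4813+.038*np.cos(t),-.3331+.038*np.sin(t),.013,3.1416+t)
im=cams.grab_frame("side"); cv2.imwrite("pics/s6.png",im[:,:,::-1])
E
```

```text
t 11.4 pos [ 0.6269 -0.1249  0.1107] yaw 2.9208 tilt [-0.002 -0.    -1.   ] F [-0.66  0.07 -3.7 ] w 0.0397 j6 -1.64
offset cm [  6.06 -22.33   9.76] turn z -0.3141
```

View pics/s6.png

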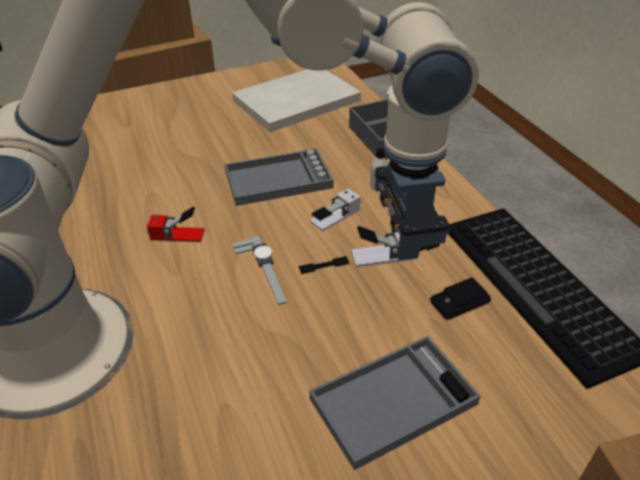

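Clamp B is held level. I move it over the repair tray and turn it to the tray's axis.

Call:
apply_moves(commands=[{"offset": [0.5,-1.7,0],"delta_rot": [0,0,0],"hand": 0},{"offset": [1,-3.7,0],"delta_rot": [0,0,0],"hand": 0},{"offset": [1,-3.7,0],"delta_rot": [0,0,0],"hand": 0},{"offset": [1,-3.7,0],"delta_rot": [0,0,0],"hand": 0},{"offset": [1,-3.7,0],"delta_rot": [0,0,0],"hand": 0},{"offset": [1,-3.7,0],"delta_rot": [0,0,0],"hand": 0},{"offset": [0.6,-2.1,0],"delta_rot": [0,0,0],"hand": 0},{"offset": [0,0,0],"delta_rot": [0,0,-0.105],"hand": 0},{"offset": [0,0,0],"delta_rot": [0,0,-0.105],"hand": 0},{"offset": [0,0,0],"delta_rot": [0,0,-0.105],"hand": 0}])

```text
t: 12.45
ee_pos: [0.5164, -0.329, 0.1076]
tool_rot: [-0.001, -0.049, 0.999, 0.001]
ft_force: [0.3, 0.9, -3.4]
width: 0.04
```

Call:
apply_moves(commands=[{"offset": [0,0,2.5],"delta_rot": [0,0,0],"hand": 0},{"offset": [0,0,2.5],"delta_rot": [0,0,0],"hand": 0},{"offset": [0,0,0],"delta_rot": [0,0,0],"hand": 0},{"offset": [0,0,0],"delta_rot": [0,0,0],"hand": 0}])

```text
t: 12.85
ee_pos: [0.517, -0.3287, 0.0586]
tool_rot: [-0.001, -0.047, 0.999, 0.001]
ft_force: [-0.3, -0.3, -2.8]
width: 0.0395
```

```bash
python3 - <<'E'
from h import *
t=.0933
go(.4813+.038*np.cos(t),-.3331+.038*np.sin(t),.0135,3.1416+t)
im=cams.grab_frame("side"); cv2.imwrite("pics/s7.png",im[:,:,::-1])
E
```

```text
t 12.85 pos [ 0.517  -0.3287  0.0586] yaw -3.0476 tilt [ 0.002  0.002 -1.   ] F [-0.29 -0.33 -2.78] w 0.0395 j6 -2.33
offset cm [-0.21 -0.12  4.51] turn z 0.0006
```

View pics/s7.png

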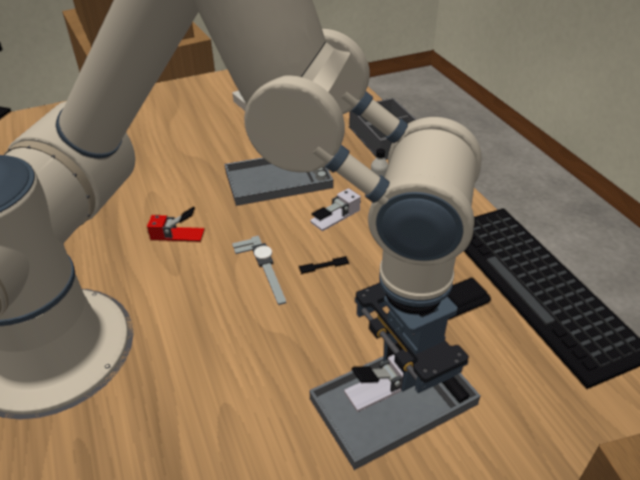

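Call:
apply_moves(commands=[{"offset": [0,0,2],"delta_rot": [0,0,0],"hand": 0},{"offset": [0,0,1.3],"delta_rot": [0,0,0],"hand": 0},{"offset": [0,0,0.5],"delta_rot": [0,0,0],"hand": 0},{"offset": [0,0,0.2],"delta_rot": [0,0,0],"hand": 0},{"offset": [0,0,0],"delta_rot": [0,0,0],"hand": 0}])

```text
t: 13.4
ee_pos: [0.518, -0.329, 0.0197]
tool_rot: [0.0, -0.047, 0.999, -0.0]
ft_force: [1.2, -0.8, -3.1]
width: 0.0398
```

Call:
apply_moves(commands=[{"offset": [0,0,0.2],"delta_rot": [0,0,0],"hand": 0},{"offset": [0,0,0],"delta_rot": [0,0,0],"hand": 0}])

```text
t: 13.6
ee_pos: [0.5181, -0.329, 0.0177]
tool_rot: [0.0, -0.047, 0.999, -0.0]
ft_force: [-0.6, 0.4, -3.9]
width: 0.0398
```

Call:
apply_moves(commands=[{"offset": [0,0,0.2],"delta_rot": [0,0,0],"hand": 0},{"offset": [0,0,0],"delta_rot": [0,0,0],"hand": 0}])

```text
t: 13.8
ee_pos: [0.5179, -0.3288, 0.0153]
tool_rot: [-0.0, -0.047, 0.999, 0.0]
ft_force: [-1.0, 0.8, -3.6]
width: 0.0397
```

Call:
apply_moves(commands=[{"offset": [0,0,0.1],"delta_rot": [0,0,0],"hand": 0},{"offset": [0,0,0],"delta_rot": [0,0,0],"hand": 0}])

```text
t: 14.0
ee_pos: [0.5178, -0.3288, 0.0143]
tool_rot: [-0.0, -0.047, 0.999, 0.0]
ft_force: [-0.1, 0.0, -4.1]
width: 0.0399
```

Call:
apply_moves(commands=[{"offset": [0,0,0.1],"delta_rot": [0,0,0],"hand": 0},{"offset": [0,0,0],"delta_rot": [0,0,0],"hand": 0}])

```text
t: 14.2
ee_pos: [0.518, -0.3289, 0.0135]
tool_rot: [0.0, -0.047, 0.999, -0.0]
ft_force: [0.4, -0.1, -2.2]
width: 0.0397
```

Load is coming off as it touches the floor, so I lower it a bit more and release partway.

Call:
apply_moves(commands=[{"offset": [0,0,0.05],"delta_rot": [0,0,0],"hand": 0},{"offset": [0,0,0],"delta_rot": [0,0,0],"hand": 0}])

```text
t: 14.4
ee_pos: [0.518, -0.3289, 0.0135]
tool_rot: [0.0, -0.047, 0.999, -0.0]
ft_force: [-2.5, 1.6, 7.5]
width: 0.0397
```

Call:
apply_moves(commands=[{"offset": [0,0,0],"delta_rot": [0,0,0],"hand": 0.65},{"offset": [0,0,0],"delta_rot": [0,0,0],"hand": 0.65},{"offset": [0,0,0],"delta_rot": [0,0,0],"hand": 0.65},{"offset": [0,0,0],"delta_rot": [0,0,0],"hand": 0.65}])

```text
t: 14.8
ee_pos: [0.5179, -0.3289, 0.0129]
tool_rot: [0.0, -0.047, 0.999, -0.0]
ft_force: [0.3, -0.6, -0.1]
width: 0.0592
```

Call:
apply_moves(commands=[{"offset": [0,0,-1],"delta_rot": [0,0,0],"hand": 0.65},{"offset": [0,0,-3],"delta_rot": [0,0,0],"hand": 0.65},{"offset": [0,0,-5],"delta_rot": [0,0,0],"hand": 0.65},{"offset": [0,0,-5],"delta_rot": [0,0,0],"hand": 1},{"offset": [0,0,0],"delta_rot": [0,0,0],"hand": 1},{"offset": [0,0,0],"delta_rot": [0,0,0],"hand": 1}])

```text
t: 15.4
ee_pos: [0.5184, -0.3293, 0.1549]
tool_rot: [0.001, -0.047, 0.999, -0.001]
ft_force: [0.7, 0.0, 0.1]
width: 0.0805
```

```bash
python3 - <<'E'
from h import *
t=.308
go(.608+.038*np.cos(t),.133+.038*np.sin(t),.165,3.1416+t)
im=cams.grab_frame("side"); cv2.imwrite("pics/s8.png",im[:,:,::-1])
im=cams.grab_frame("wrist"); cv2.imwrite("pics/w8.png",im[:,:,::-1])
E
```

```text
t 15.4 pos [ 0.5184 -0.3293  0.1549] yaw -3.0474 tilt [-0.002 -0.002 -1.   ] F [0.7  0.01 0.13] w 0.0805 j6 -2.33
offset cm [-16.98  45.98  -1.06] turn z -0.2138
```

View pics/s8.png

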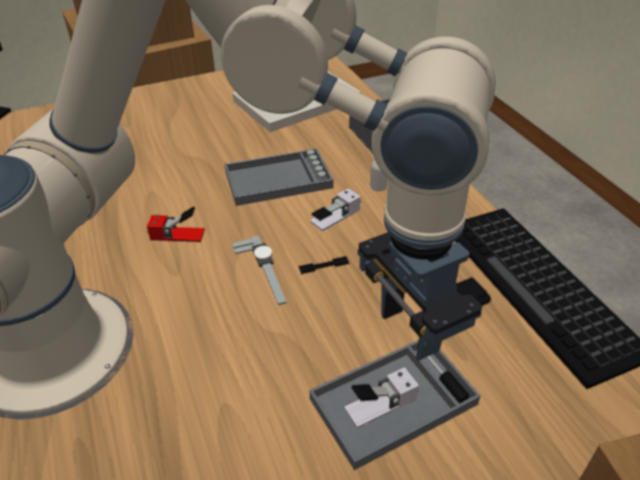

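View pics/w8.png

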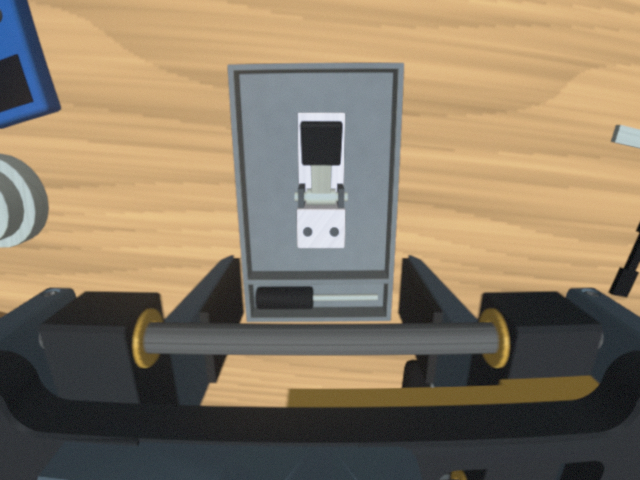

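The seized clamp stands centred in the repair tray. Now for clamp A.

Call:
apply_moves(commands=[{"offset": [-1.7,4.6,-0.5],"delta_rot": [0,0,0],"hand": 1},{"offset": [-1.7,4.6,-0.5],"delta_rot": [0,0,0],"hand": 1},{"offset": [-1.7,4.6,0],"delta_rot": [0,0,0],"hand": 1},{"offset": [-1.7,4.6,0],"delta_rot": [0,0,0],"hand": 1},{"offset": [-1.7,4.6,0],"delta_rot": [0,0,0],"hand": 1},{"offset": [-1.7,4.6,0],"delta_rot": [0,0,0],"hand": 1},{"offset": [-1.7,4.6,0],"delta_rot": [0,0,0],"hand": 1},{"offset": [-1.7,4.6,0],"delta_rot": [0,0,0],"hand": 1},{"offset": [-1.7,4.6,0],"delta_rot": [0,0,0],"hand": 1},{"offset": [-1.7,4.6,0],"delta_rot": [0,0,0],"hand": 1}])

```text
t: 16.5
ee_pos: [0.6433, 0.1471, 0.1614]
tool_rot: [-0.001, -0.047, 0.999, -0.0]
ft_force: [1.0, -0.4, -0.6]
width: 0.0917
```

Call:
apply_moves(commands=[{"offset": [0,0,0],"delta_rot": [0,0,-0.107],"hand": 1},{"offset": [0,0,0],"delta_rot": [0,0,-0.107],"hand": 1},{"offset": [0,0,0],"delta_rot": [0,0,0],"hand": 1},{"offset": [0,0,0],"delta_rot": [0,0,0],"hand": 1},{"offset": [0,0,0],"delta_rot": [0,0,0],"hand": 1},{"offset": [0,0,0],"delta_rot": [0,0,0],"hand": 1}])

```text
t: 17.1
ee_pos: [0.6438, 0.1447, 0.1627]
tool_rot: [-0.0, -0.152, 0.988, 0.0]
ft_force: [-0.0, 0.4, -0.5]
width: 0.0908
```

```bash
python3 - <<'E'
from h import *
t=.308
go(.608+.038*np.cos(t),.133+.038*np.sin(t),.085,3.1416+t)
s=monitor.sense()
im=cams.grab_frame("wrist"); cv2.imwrite("pics/w9.png",im[:,:,::-1])
im=cams.grab_frame("side"); cv2.imwrite("pics/s9.png",cv2.resize(im[150:330,270:450],None,fx=3.2,fy=3.2)[:,:,::-1])
E
```

```text
t 17.1 pos [0.6438 0.1447 0.1627] yaw -2.8355 tilt [ 0.  0. -1.] F [-0.05  0.38 -0.54] w 0.0908 j6 -1.75
offset cm [-0.04 -0.03  7.77] turn z -0.0019
```

View pics/w9.png

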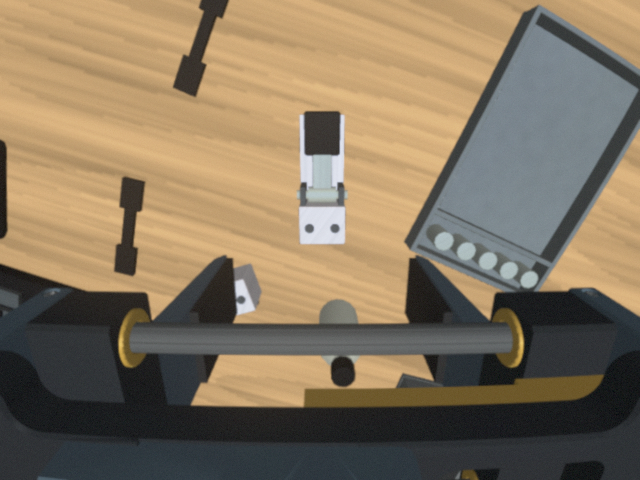

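View pics/s9.png

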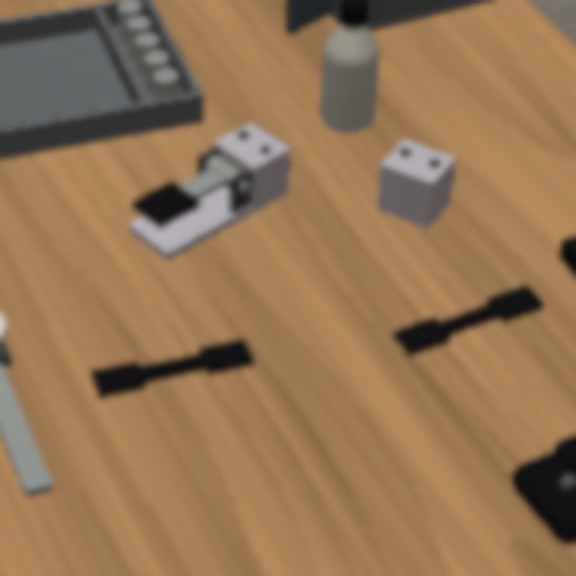

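Lever still folded, clamp aligned under the jaws at (322,225). I descend and grasp.

Call:
apply_moves(commands=[{"offset": [0,0,3],"delta_rot": [0,0,0],"hand": 1},{"offset": [0,0,3],"delta_rot": [0,0,0],"hand": 1},{"offset": [0,0,3],"delta_rot": [0,0,0],"hand": 1},{"offset": [0,0,3],"delta_rot": [0,0,0],"hand": 1},{"offset": [0,0,2.3],"delta_rot": [0,0,0],"hand": 1},{"offset": [0,0,1],"delta_rot": [0,0,0],"hand": 1},{"offset": [0,0,0],"delta_rot": [0,0,0],"hand": 1},{"offset": [0,0,0],"delta_rot": [0,0,0],"hand": 1}])

```text
t: 18.0
ee_pos: [0.6445, 0.1451, 0.0109]
tool_rot: [0.001, -0.153, 0.988, -0.0]
ft_force: [0.1, 1.1, 0.4]
width: 0.0914
```

Call:
apply_moves(commands=[{"offset": [0,0,0],"delta_rot": [0,0,0],"hand": 0},{"offset": [0,0,0],"delta_rot": [0,0,0],"hand": 0},{"offset": [0,0,0],"delta_rot": [0,0,0],"hand": 0},{"offset": [0,0,0],"delta_rot": [0,0,0],"hand": 0},{"offset": [0,0,0],"delta_rot": [0,0,0],"hand": 0},{"offset": [0,0,0],"delta_rot": [0,0,0],"hand": 0},{"offset": [0,0,0],"delta_rot": [0,0,0],"hand": 0},{"offset": [0,0,0],"delta_rot": [0,0,0],"hand": 0},{"offset": [0,0,0],"delta_rot": [0,0,0],"hand": 0},{"offset": [0,0,0],"delta_rot": [0,0,0],"hand": 0}], force=40)

```text
t: 19.0
ee_pos: [0.6439, 0.1451, 0.0099]
tool_rot: [-0.0, -0.154, 0.988, 0.0]
ft_force: [-0.7, 0.4, 0.2]
width: 0.0401
```

Call:
apply_moves(commands=[{"offset": [0,0,-1],"delta_rot": [0,0,0],"hand": 0},{"offset": [0,0,-2],"delta_rot": [0,0,0],"hand": 0},{"offset": [0,0,-3],"delta_rot": [0,0,0],"hand": 0},{"offset": [0,0,-3],"delta_rot": [0,0,0],"hand": 0},{"offset": [0,0,-1],"delta_rot": [0,0,0],"hand": 0},{"offset": [0,0,0],"delta_rot": [0,0,0],"hand": 0},{"offset": [0,0,0],"delta_rot": [0,0,0],"hand": 0}])

```text
t: 19.7
ee_pos: [0.6432, 0.145, 0.1088]
tool_rot: [-0.001, -0.153, 0.988, 0.0]
ft_force: [0.4, 0.3, -4.1]
width: 0.0399
```

```bash
python3 - <<'E'
from h import *
t=-.1103
go(.5187+.038*np.cos(t),.3134+.038*np.sin(t),.0135,3.1416+t)
E
```

```text
t 19.7 pos [0.6432 0.145  0.1088] yaw -2.8334 tilt [ 0.001  0.    -1.   ] F [ 0.37  0.34 -4.12] w 0.0399 j6 -1.75
offset cm [ 3.27 18.28  9.54] turn z 0.4185
```

Call:
apply_moves(commands=[{"offset": [1.3,1.5,0],"delta_rot": [0,0,0],"hand": 0},{"offset": [0.5,3.7,0],"delta_rot": [0,0,0],"hand": 0},{"offset": [0.5,3.7,0],"delta_rot": [0,0,0],"hand": 0},{"offset": [0.5,3.7,0],"delta_rot": [0,0,0],"hand": 0},{"offset": [0.5,3.7,0],"delta_rot": [0,0,0],"hand": 0},{"offset": [0,2.0,0],"delta_rot": [0,0,0],"hand": 0},{"offset": [0,0,0],"delta_rot": [0,0,0.105],"hand": 0},{"offset": [0,0,0],"delta_rot": [0,0,0.105],"hand": 0},{"offset": [0,0,0],"delta_rot": [0,0,0.105],"hand": 0},{"offset": [0,0,0],"delta_rot": [0,0,0.105],"hand": 0}])

```text
t: 20.7
ee_pos: [0.5559, 0.3091, 0.1079]
tool_rot: [-0.001, 0.058, 0.998, -0.001]
ft_force: [0.7, 0.9, -2.4]
width: 0.0397
```

Call:
apply_moves(commands=[{"offset": [0,0,2.5],"delta_rot": [0,0,0],"hand": 0},{"offset": [0,0,2.5],"delta_rot": [0,0,0],"hand": 0},{"offset": [0,0,0],"delta_rot": [0,0,0],"hand": 0},{"offset": [0,0,0],"delta_rot": [0,0,0],"hand": 0}])

```text
t: 21.1
ee_pos: [0.5562, 0.3091, 0.059]
tool_rot: [-0.001, 0.056, 0.998, -0.001]
ft_force: [0.2, -0.5, -3.1]
width: 0.0396
```

```bash
python3 - <<'E'
from h import *
t=-.1103
go(.5187+.038*np.cos(t),.3134+.038*np.sin(t),.0135,3.1416+t)
im=cams.grab_frame("side"); cv2.imwrite("pics/s10.png",im[:,:,::-1])
E
```

```text
t 21.1 pos [0.5562 0.3091 0.059 ] yaw 3.0298 tilt [ 0.002 -0.001 -1.   ] F [ 0.22 -0.53 -3.09] w 0.0396 j6 -1.05
offset cm [-0.04  0.02  4.55] turn z -0.0015
```

View pics/s10.png

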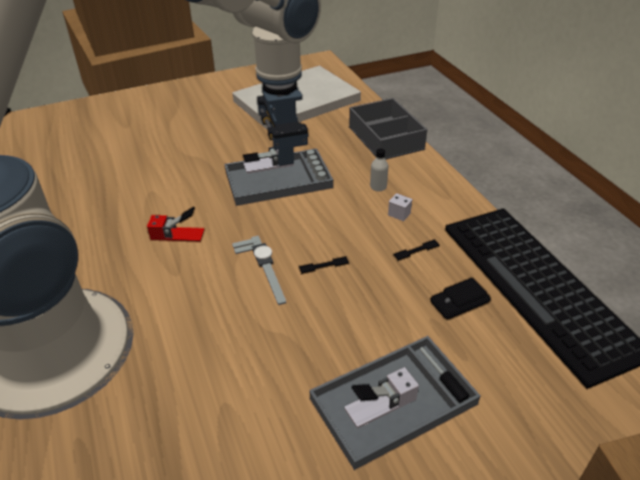

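The clamp hangs over the stock tray at (260,163). Lowering.

Call:
apply_moves(commands=[{"offset": [0,0,2],"delta_rot": [0,0,0],"hand": 0},{"offset": [0,0,1.5],"delta_rot": [0,0,0],"hand": 0},{"offset": [0,0,0.5],"delta_rot": [0,0,0],"hand": 0},{"offset": [0,0,0.2],"delta_rot": [0,0,0],"hand": 0},{"offset": [0,0,0.2],"delta_rot": [0,0,0],"hand": 0},{"offset": [0,0,0],"delta_rot": [0,0,0],"hand": 0}])

```text
t: 21.75
ee_pos: [0.5571, 0.3095, 0.0163]
tool_rot: [0.0, 0.056, 0.998, 0.0]
ft_force: [-0.6, 0.5, -2.9]
width: 0.0398
```

Call:
apply_moves(commands=[{"offset": [0,0,0.1],"delta_rot": [0,0,0],"hand": 0},{"offset": [0,0,0],"delta_rot": [0,0,0],"hand": 0}])

```text
t: 21.95
ee_pos: [0.5571, 0.3095, 0.0152]
tool_rot: [0.0, 0.056, 0.998, 0.0]
ft_force: [-0.4, 0.8, -3.4]
width: 0.0398
```

Call:
apply_moves(commands=[{"offset": [0,0,0.1],"delta_rot": [0,0,0],"hand": 0},{"offset": [0,0,0],"delta_rot": [0,0,0],"hand": 0}])

```text
t: 22.15
ee_pos: [0.557, 0.3095, 0.014]
tool_rot: [0.0, 0.056, 0.998, 0.0]
ft_force: [-0.4, 0.1, -3.2]
width: 0.0402
```

Call:
apply_moves(commands=[{"offset": [0,0,0.08],"delta_rot": [0,0,0],"hand": 0},{"offset": [0,0,0],"delta_rot": [0,0,0],"hand": 0}])

```text
t: 22.35
ee_pos: [0.557, 0.3095, 0.0139]
tool_rot: [0.0, 0.056, 0.998, 0.0]
ft_force: [-4.1, -1.1, 9.6]
width: 0.0398
```

Call:
apply_moves(commands=[{"offset": [0,0,0.05],"delta_rot": [0,0,0],"hand": 0},{"offset": [0,0,0],"delta_rot": [0,0,0],"hand": 0}])

```text
t: 22.55
ee_pos: [0.557, 0.3095, 0.0139]
tool_rot: [0.0, 0.056, 0.998, 0.0]
ft_force: [-5.4, -1.8, 17.6]
width: 0.0398
```

On the floor. Release and rise clear.

Call:
apply_moves(commands=[{"offset": [0,0,0],"delta_rot": [0,0,0],"hand": 0.65},{"offset": [0,0,0],"delta_rot": [0,0,0],"hand": 0.65},{"offset": [0,0,0],"delta_rot": [0,0,0],"hand": 0.65},{"offset": [0,0,0],"delta_rot": [0,0,0],"hand": 0.65}])

```text
t: 22.95
ee_pos: [0.557, 0.3095, 0.0126]
tool_rot: [0.0, 0.056, 0.998, 0.0]
ft_force: [-0.2, 0.3, -0.7]
width: 0.0593
```

Call:
apply_moves(commands=[{"offset": [0,0,-1],"delta_rot": [0,0,0],"hand": 0.65},{"offset": [0,0,-3],"delta_rot": [0,0,0],"hand": 0.65},{"offset": [0,0,-5],"delta_rot": [0,0,0],"hand": 0.65},{"offset": [0,0,-5],"delta_rot": [0,0,0],"hand": 0.65},{"offset": [0,0,-2],"delta_rot": [0,0,0],"hand": 0.65},{"offset": [0,0,0],"delta_rot": [0,0,0],"hand": 0.65},{"offset": [0,0,0],"delta_rot": [0,0,0],"hand": 0.65}])

```text
t: 23.65
ee_pos: [0.5569, 0.3094, 0.1731]
tool_rot: [0.0, 0.056, 0.998, 0.0]
ft_force: [-0.0, -0.7, -0.2]
width: 0.0596
```

```bash
python3 - <<'E'
from h import *
go(.55,.3)
for c in ("side","wrist","top"):
    im=cams.grab_frame(c); cv2.imwrite(f"pics/{c}_end.png",im[:,:,::-1])
    if c!="wrist":
        for r in models.pinpoint(c,"clamp_a"): print(c,round(r['p'],2),w(c,r['location']).round(3))
E
```

```text
t 23.65 pos [0.5569 0.3094 0.1731] yaw 3.0298 tilt [-0.001  0.    -1.   ] F [-0.03 -0.72 -0.21] w 0.0596 j6 -1.05
offset cm [ 0.58 -1.02 -0.  ] turn z None
side 0.84 [0.522 0.315 0.007]
side 0.78 [ 0.486 -0.332  0.005]
side 0.62 [ 0.279  0.209 -0.   ]
top 0.9 [0.518 0.311 0.002]
top 0.85 [ 0.476 -0.328  0.004]
top 0.78 [ 0.278  0.208 -0.003]
```

View pics/side_end.png

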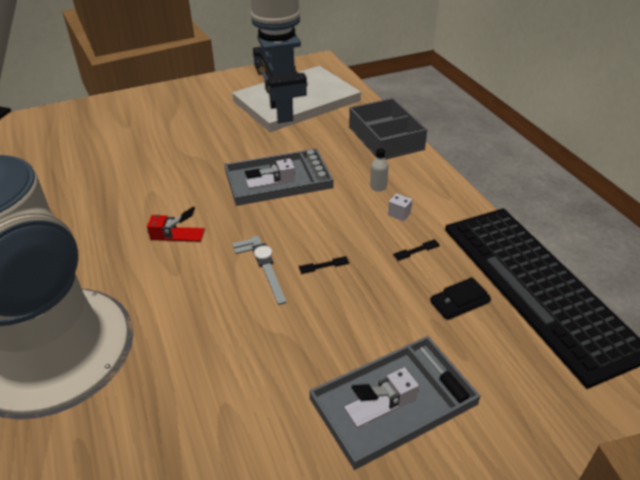

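View pics/wrist_end.png

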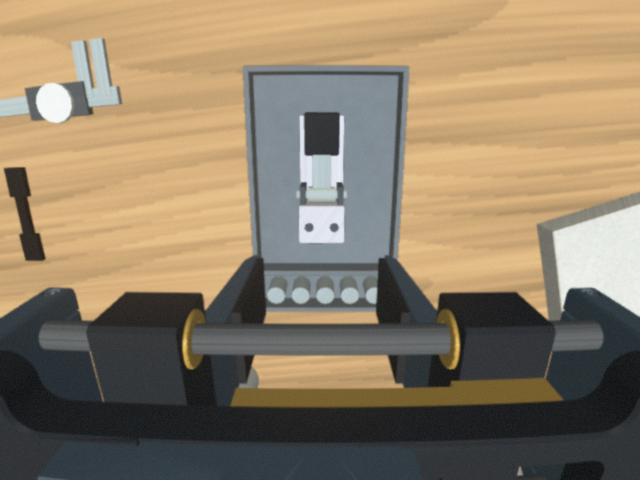

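View pics/top_end.png

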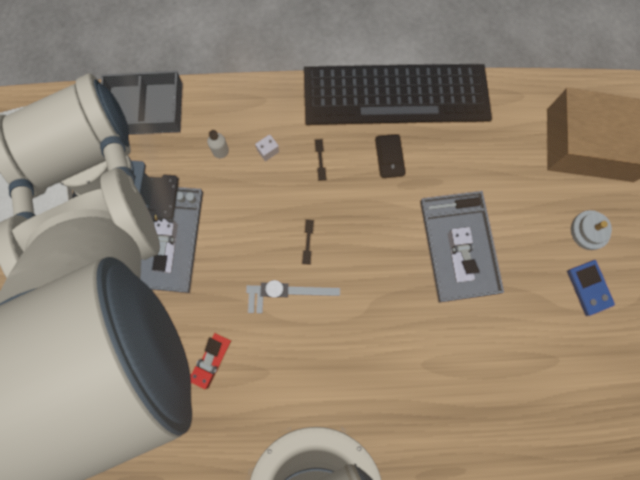

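Both clamps stand centred in the right trays, the bystanders have not moved, and the gripper is clear. Handing in.

```bash
python3 -c "
from cell import job
print(job.close_job())"
```

```text
the job is handed in; nothing more can be done
None
```

I sorted both clamps into their trays and handed the job in at about 24 s of the 72 s allowed; no verdict was reported.

- **Levers:** I pressed both where the clamps stood. The left lever (+y side) folded to level under about 1 N. The right lever stopped dead after about 4 mm at 18 N, so that clamp is the seized one.
- **Placing:** The free clamp went into the stock tray (steel pins) and the seized one into the repair tray (screwdriver). I lowered each until the force showed floor contact, pressing with up to about 18 N, and then released it.
- **Last checks:** Pictures and network positions put both clamps flat and within about 8 mm of the compartment centres. The free lever is still down, no bystander or the red look-alike shows any shift, and the gripper is about 17 cm up, touching nothing.
- **Disagreements:** The wrist camera read positions about 3–5 mm off from the top and side cameras. The network estimates also scattered by 5–10 mm. Both are well within the 50 mm tolerance.

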